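# Load the lacquer-curing stand and start it from the keys

### The arm

A 6-joint arm with a two-finger parallel gripper is mounted at the origin on the work surface. World frame = base frame: x ahead of the robot, y to its left, z up, the work surface at z = 0. Lengths are in m, angles in rad, forces in N, time in s.
With the tool pointing down it reaches from about 0.35 to 0.775 m from the base axis. Payload 5.5 kg.
Tool frame: the origin (TCP) lies midway between the tips of the shut fingers; the grasp point (between the pads) lies 19 mm behind it; z points along the fingers, y is the line along which they close (so a half turn about z gives the same grasp; the last joint's range is limited). The gripper opens to 85 mm and grips with 20 to 120 N. Pads are 22 mm wide; open, the fingers measure 114 mm over their backs; the gripper's body (76 mm by 85 mm) begins 54 mm behind the grasp point. The pads swing forward as they close: fully open they stand 13 mm farther back than shut.
Start: joints at [-1.311, 0.313, 0.046, 1.304, 0, 1.431], TCP at [0.224, -0.53, 0.231] pointing down, gripper open.
Joint ranges: [-2.76, 2.76], [-0.86, 1.69], [-1.03, 1.26], [-2.2, 2.34], [-1.47, 1.5], [-3.14, 3.14]. Speed limits (rad/s): [2.57, 2.57, 3.14, 3.14, 3.14, 3.14].

### API

Orientations are given as a unit quaternion [w, x, y, z].
In Python, from workcell import get_state, read_camera, camera_info, hand_in, recognise gives the robot as it stands.
- The arm moves only by the tool arm_command, never from a script. Its argument "moves" is one flat list of numbers, 7 for each row, row after row: the opening, from -1 (shut) to 1 (fully open), then the shift along the tool's x, y, z in mm, then the turn, a rotation vector about the tool's x, y, z in rad. A call has 1 to 8 rows; each row shifts and turns the commanded pose from where the row before left it, along the tool's axes as they then stand; what a row does not reach is not made up. A row lasts 1/8 s, in which the tool goes at most 62.5 mm and 10.7 degrees, less where a joint would pass 70% of its speed; a pose out of reach is approached as far as the arm can. A call with a gripper value outside its range is refused whole. The fingers move at their own pace and stop on an object; "newtons" is the grip in N (left out, the last holds). Time passes only in rows, so rows that do not move let the fingers close. It gives the time, the measured TCP pose, the force, the opening and the grip force at its end, in the units of the state.
- get_state(): the state, without advancing time (a new reading comes with each control period).
- read_camera(name): name is "side" or "top"; returns (picture, depth): 400x640x3 uint8, blue, green, red; 400x640 float32, m along the optical axis (not along the pixel's ray), 0 where there is no reading.
- camera_info(name): a dict with "fovy" (degrees; the focal length in pixels is half the picture's height over the tangent of half this angle, whatever the lens; pixels are square), "cx", "cy" (the principal point, pixels), "eye" and "orientation" of the camera in the world. Camera axes: x right, y down, z forward; pixel columns grow to the right and rows downward; lengths in m; the calibration is good to about 2 mm. A picture is of the moment at which its call begins. camera_info takes no time and is no camera call.
- hand_in(): hands the job in; it is judged then, once.
Trained networks look in the newest picture that a camera, given by its name, has taken for a name from the list of things; names that differ only in an ending like _2 or _b are one class to them, and where a whole thing is asked for, a point or a joint stands for the part that bears it (a point fixed in the world has none). Each returns a list of dicts, best first, with "confidence" (0 to 1); they miss things now and then, are a little off and sometimes report something else, mostly with a low value. They report only what shows in the picture. A call takes as long as a camera call. They do not tell look-alikes from the thing itself.
- recognise(camera, label): "point" ([column, row] in pixels, amid what is visible of it).
The state is a dict: "clock": time; "joint_pos": joint angles; "qvel": joint speeds; "tau": joint torques, N m; "tcp_pos": TCP position; "orientation": TCP orientation; "wrist_force": force on the tool from outside, world axes, zero at the start; "ft_torque": the same for the moment, N m; "finger_gap": finger opening in m; "grip_force": force on a finger pad.
Only numpy, scipy, OpenCV 4.12 (cv2) and the standard library are available. Lean on these libraries where they do the work, as an engineer would, in place of code of your own. Each camera call takes 0.05 s, during which the arm holds its last target. There are 200 camera calls.

### The job

Pick up the twin hanger of drawer knobs by its yellow tab, hook it over the bare end of the rail (the end away from the orange mark), then slide it along the rail, without lifting it off, until it sits centred on the orange mark over the curing lamp, and let go. Then start the lamp: press the green, the yellow and the blue key fully down, one at a time in that order, letting each spring back. Never press the red key, and leave the glue bottle, screwdriver and sanding block alone.

Things in the scene. Friction and masses are not known exactly. Their poses are not given: they have to be found in the camera images.
- hanger: loose steel upside-down U, 0.2 kg, standing on its two legs; origin at the foot, under its centre, z up. Legs 50 mm long, 40 mm wide (y), 4 mm thick, at x = +/-17 mm: 30 mm free between them. Bridge top at z = 55 mm; on it the yellow grip tab, 14 mm (x) by 30 mm (y), up to z = 95 mm. It hangs with its y axis along the rail, either way round
- hanger_seat (a point): middle of the underside of the hanger's bridge, 50 mm above its feet: the face that rests on the rail's top. A dark wooden knob 34 mm across sticks out 27 mm from each leg along +x and -x, 24 mm below this point
- rail_mid (a point): middle of the fixed rail's top face, 190 mm above the bench. Square aluminium bar, 16 mm wide and high, 320 mm long along this frame's y axis, z up; two 14 mm posts under it at y = +/-150 mm with foot plates 90 x 50 mm. Its bare end is at negative y
- mark_top (a point): centre of the orange mark on the rail's top face; the mark is a 40 mm long band round the bar, axes as the rail's, 10 to 75 mm from rail_mid towards +y. A grey curing lamp, 100 x 100 x 53 mm high with a violet window, stands on the bench right below it
- console: fixed control box; origin on the bench below the middle of its sloped white face, which is 130 x 262 mm, its middle 100 mm high, and leans 30 deg to face up and towards -x of this frame. The keys run along y through its middle. A strip light 18 mm thick along y at x = 16 mm, z = 216 mm blocks the way straight down to the keys: press along the caps' own axes
- key_green_top (a point): centre of the green key's cap; its z axis is the direction the cap faces (30 deg from vertical), its y axis runs along the row of keys. Round cap 30 mm across, standing 12 mm proud of a black collar 42 mm across; the four keys stand in one row, 58 mm apart, in any order
- key_yellow_top (a point): centre of the yellow key's cap; its z axis is the direction the cap faces (30 deg from vertical), its y axis runs along the row of keys. Round cap 30 mm across, standing 12 mm proud of a black collar 42 mm across; the four keys stand in one row, 58 mm apart, in any order
- key_blue_top (a point): centre of the blue key's cap; its z axis is the direction the cap faces (30 deg from vertical), its y axis runs along the row of keys. Round cap 30 mm across, standing 12 mm proud of a black collar 42 mm across; the four keys stand in one row, 58 mm apart, in any order
- key_red_top (a point): centre of the red key's cap; its z axis is the direction the cap faces (30 deg from vertical), its y axis runs along the row of keys. Round cap 30 mm across, standing 12 mm proud of a black collar 42 mm across; the four keys stand in one row, 58 mm apart, in any order
- key_green (a joint): how far the green key is pressed along its own axis, m: 0 untouched, 0.008 fully down (about 5 N). A spring lifts it when let go, but a key once pressed stays latched about 0.003 lower than an untouched one
- key_yellow (a joint): how far the yellow key is pressed along its own axis, m: 0 untouched, 0.008 fully down (about 5 N). A spring lifts it when let go, but a key once pressed stays latched about 0.003 lower than an untouched one
- key_blue (a joint): how far the blue key is pressed along its own axis, m: 0 untouched, 0.008 fully down (about 5 N). A spring lifts it when let go, but a key once pressed stays latched about 0.003 lower than an untouched one
- key_red (a joint): how far the red key is pressed along its own axis, m: 0 untouched, 0.008 fully down (about 5 N). A spring lifts it when let go, but a key once pressed stays latched about 0.003 lower than an untouched one
- glue: bystander: white glue bottle with orange cap, 54 mm across, 150 mm high, origin at the middle of its foot
- screwdriver: bystander: screwdriver lying flat, about 200 mm long, along its x axis, origin at its middle
- sander: bystander: cork sanding block 100 x 60 x 35 mm, origin at the middle of its underside
There are look-alikes about, which are no part of the job. Leave any turquoise look-alike of the part that bears mark_top alone.

How it is judged:
By the outcome, as a careful person would: the job done as asked, in the order asked, and still so for the second after the job is handed in, with the robot touching nothing.
It also fails if it takes over 64 s, if anything falls off the work surface, if the arm or the gripper's body presses on something with over 40 N, if the wrist force passes 120 N, or if a joint passes its speed limit or range.

## Working session

There is one attempt and no reset: what is moved stays moved. The work goes in short steps, Python scripts to look and compute and a tool call to move; the robot and the scene stay as the last step left them, time stands still between calls to the robot, and variables do not carry over. Pictures are saved under pics/ and viewed, at most 10 in all, crops included, and the job is handed in when it is done.

Besides the shell and the picture viewer there is one more tool, called after ">>>" as name(argument=value, ...), one argument or row to a line, values as JSON. arm_command: Moves the arm, as the interface text tells. Its arguments: {"type":"object","properties":{"moves":{"type":"array"},"newtons":{"type":"number"}},"required":["moves"]}

```bash
mkdir -p pics
cat > h.py <<'E'
import numpy as np,cv2
from scipy.spatial.transform import Rotation as R
from workcell import *
def cam(n):
    c=camera_info(n);f=200/np.tan(np.radians(c["fovy"])/2)
    q=c["orientation"];return c,f,R.from_quat([q[1],q[2],q[3],q[0]])
def pix(n,u,v,d):
    c,f,r=cam(n);u=np.asarray(u,float);v=np.asarray(v,float)
    return r.apply(np.stack([(u-c["cx"])/f*d,(v-c["cy"])/f*d,d*np.ones_like(u)],-1))+c["eye"]
def proj(n,p):
    c,f,r=cam(n);q=r.inv().apply(np.asarray(p)-c["eye"]);return q[...,:2]/q[...,2:]*f+[c["cx"],c["cy"]]
def cloud(n,d):
    v,u=np.mgrid[:400,:640];return pix(n,u.ravel(),v.ravel(),d.ravel()).reshape(400,640,3)
E
python3 - <<'E'
from h import *
for n in("side","top"):
    im,d=read_camera(n);cv2.imwrite(f"pics/{n}0.png",im);np.save(f"{n}0.npy",d)
    print(n,camera_info(n));P=cloud(n,d)
    for l in("hanger","hanger_seat","rail_mid","mark_top","console","key_green_top","key_yellow_top","key_blue_top","key_red_top","glue","screwdriver","sander"):
        for o in recognise(n,l):
            u,v=o["point"];print(l,np.round([u,v]),round(o["confidence"],2),P[int(v),int(u)].round(3))
print(get_state())
E
```

```text
side {'fovy': 51.77482068153121, 'cx': 321.22093747845594, 'cy': 208.53097068271714, 'eye': array([ 0.30181763, -0.82671562,  0.73425598]), 'orientation': array([-0.4616032 ,  0.87549385, -0.12989757,  0.05966261])}
hanger_seat [264. 204.] 0.83 [0.413 0.201 0.053]
hanger_seat [402. 224.] 0.25 [ 0.745 -0.043  0.081]
rail_mid [331. 178.] 0.86 [ 0.676  0.376 -0.002]
mark_top [311. 189.] 0.88 [0.572 0.242 0.051]
mark_top [333. 154.] 0.82 [0.711 0.462 0.049]
mark_top [370. 190.] 0.62 [0.746 0.187 0.051]
console [348. 294.] 0.59 [ 0.521 -0.247  0.091]
key_green_top [355. 287.] 0.62 [ 0.533 -0.255  0.113]
key_green_top [309. 269.] 0.16 [ 0.456 -0.176  0.118]
key_yellow_top [332. 279.] 0.53 [ 0.492 -0.22   0.115]
key_blue_top [382. 296.] 0.57 [ 0.578 -0.292  0.112]
key_blue_top [268. 205.] 0.56 [0.425 0.198 0.053]
key_red_top [313. 269.] 0.64 [ 0.462 -0.18   0.12 ]
key_red_top [357. 289.] 0.52 [ 0.537 -0.258  0.112]
glue [407. 225.] 0.93 [ 0.755 -0.047  0.078]
screwdriver [284. 368.] 0.7 [ 0.357 -0.335  0.021]
sander [241. 184.] 0.95 [0.367 0.369 0.035]
top {'fovy': 44.99397463678585, 'cx': 
[... 1060 characters left out ...]
'clock': 1.3, 'joint_pos': array([-1.31061832e+00,  3.13172438e-01,  4.61169109e-02,  1.30359329e+00,
       -1.07740659e-05,  1.43120484e+00]), 'qvel': array([ 0.00034405, -0.00220305, -0.00048464,  0.00108221,  0.00153694,
       -0.00049637]), 'tau': array([-1.21139060e-04, -4.80469787e+01,  2.98809761e+01,  4.84348002e-04,
       -3.51651179e-04, -5.25650904e-06]), 'tcp_pos': array([ 0.22379949, -0.5297151 ,  0.23134581]), 'orientation': array([ 7.39430096e-05,  9.80089466e-01,  1.98556371e-01, -9.33163962e-07]), 'wrist_force': array([-0.34601131, -0.06716302, -0.22899958]), 'ft_torque': array([-0.0036013 ,  0.00405347,  0.05055538]), 'grip_force': 0.0, 'finger_gap': 0.08546727604298228}
```

View pics/side0.png

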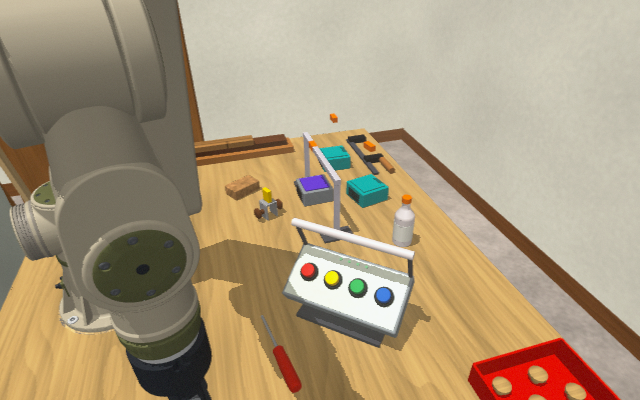

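View pics/top0.png

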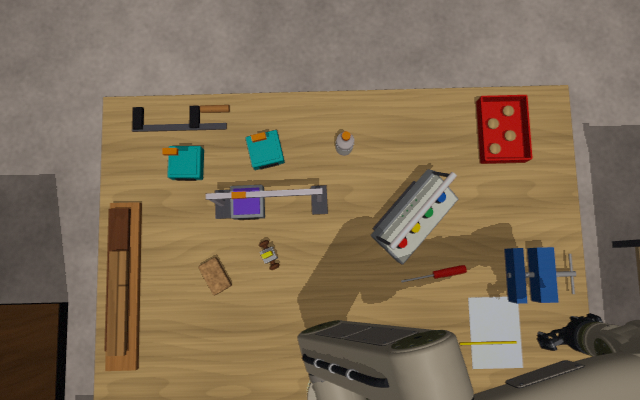

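Side view: red (309,270), yellow (332,279), green (357,287), blue (384,296); hanger with yellow tab (267,197). Rail runs from (308,135), with the mark at (312,144), to its bare end at (338,182). In the top view the bare end is (323,191) and the mark (239,195), over the violet-window lamp; the turquoise boxes are look-alikes. Next I measure these precisely.

Run:
```python
from h import *
def blob(P,hsv,lo,hi,box,zr,name):
    u0,v0,u1,v1=box;m=np.zeros((400,640),bool)
    m[v0:v1,u0:u1]=cv2.inRange(hsv,lo,hi)[v0:v1,u0:u1]>0
    m&=(P[...,2]>zr[0])&(P[...,2]<zr[1])
    p=P[m]; vu=np.argwhere(m)
    if len(p)==0: print(name,"none");return
    mr=cv2.minAreaRect(p[:,:2].astype(np.float32)*1000)
    print(name,len(p),"px",vu.mean(0)[::-1].round(1),"mean",p.mean(0).round(4),"zmax",p[:,2].max().round(3),"rect",np.round(mr[0],1),np.round(mr[1],1),round(mr[2],1))
for n in("side","top"):
    im=cv2.imread(f"pics/{n}0.png");d=np.load(f"{n}0.npy");P=cloud(n,d);h=cv2.cvtColor(im,cv2.COLOR_BGR2HSV)
    print(n)
    kb=(290,250,405,315) if n=="side" else (380,180,460,260)
    for c,lo,hi in(("red",(0,150,90),(6,255,255)),("yellow",(22,150,90),(34,255,255)),("green",(45,90,60),(85,255,255)),("blue",(100,150,60),(125,255,255))):
        blob(P,h,lo,hi,kb,(.09,.15),c)
    b=(225,170,290,225) if n=="side" else (250,230,285,275)
    blob(P,h,(22,120,60),(34,255,255),b,(.03,.12),"tab")
    blob(P,h,(0,0,0),(180,255,255),b,(.085,.105),"tabtop")
    blob(P,h,(0,100,0),(18,255,255),b,(.008,.05),"knobs")
    b=(295,125,350,190) if n=="side" else (195,180,335,205)
    blob(P,h,(0,0,0),(180,255,255),b,(.182,.2),"railtop")
    blob(P,h,(8,150,120),(20,255,255),b,(.172,.2),"mark")
    # face of console plane
    u0,v0,u1,v1=kb; q=P[v0:v1,u0:u1].reshape(-1,3); w=((h[v0:v1,u0:u1,1]<40)&(h[v0:v1,u0:u1,2]>140)).ravel()
    q=q[w&(q[:,2]>.05)&(q[:,2]<.15)];A=np.c_[q[:,:2],np.ones(len(q))]
    for _ in range(5):
        s=np.linalg.lstsq(A,q[:,2],rcond=None)[0];r=abs(A@s-q[:,2]);k=r<max(.003,np.median(r)*2);A,q=A[k],q[k]
    nn=np.array([-s[0],-s[1],1]);nn/=np.linalg.norm(nn);print("face n",nn.round(3),len(q),"tilt",np.degrees(np.arccos(nn[2])))
a=cv2.imread("pics/side0.png")[120:230,225:350];b=cv2.imread("pics/top0.png")[175:285,195:335]
cv2.imwrite("pics/crop1.png",np.hstack([cv2.resize(a,(390,343)),cv2.resize(b,(400,343),interpolation=cv2.INTER_CUBIC)]))
```

```text
side
red 150 px [307.7 269.9] mean [ 0.4523 -0.1771  0.1141] zmax 0.124 rect [ 452.6 -175.8] [26.1 28.4] 82.6
yellow 163 px [331.6 277.8] mean [ 0.4947 -0.2161  0.1143] zmax 0.124 rect [ 493.9 -212.3] [27.1 33.4] 25.1
green 169 px [356.7 286.1] mean [ 0.537  -0.2552  0.1145] zmax 0.124 rect [ 535.9 -253.7] [25.3 31.9] 54.7
blue 156 px [383.1 294.5] mean [ 0.5795 -0.2941  0.1154] zmax 0.123 rect [ 579.4 -294.8] [25.9 26.2] 81.3
tab 116 px [266.8 194.7] mean [0.4284 0.2101 0.0777] zmax 0.096 rect [429.3 214. ] [14.5 34.2] 25.7
tabtop 42 px [266.6 190.4] mean [0.4293 0.2117 0.0916] zmax 0.096 rect [429.  214.5] [14.6 30. ] 26.8
knobs 610 px [247.  190.8] mean [0.3802 0.3343 0.0281] zmax 0.042 rect [398.8 307.4] [105.7 229.9] 21.6
railtop 348 px [321.9 157.3] mean [0.5928 0.1904 0.1879] zmax 0.192 rect [593.7 209.2] [ 18.3 321.1] 1.2
mark 46 px [312.  143.9] mean [0.5901 0.2806 0.1866] zmax 0.191 rect [591.7 281. ] [44.6 17.1] 89.3
face n [-0.338 -0.367  0.867] 4273 tilt 29.9246086356682
top
red 55 px [402.8 243.1] mean [ 0.4501 -0.1763  0.1171] zmax 0.128 rect [ 451.2 -177.8] [16.7 30.3
[... 192 characters left out ...]
.8 -231.7] [72.9 34.2] 70.5
blue 48 px [441.6 197.5] mean [ 0.578  -0.2937  0.1176] zmax 0.125 rect [ 577.3 -294. ] [15.1 27.2] 43.4
tab 58 px [266.8 254.3] mean [0.428  0.2143 0.0912] zmax 0.098 rect [427.7 215.4] [13.2 29.3] 25.5
tabtop 51 px [266.1 254.5] mean [0.4275 0.216  0.0942] zmax 0.098 rect [427.4 216.2] [13.  29.6] 25.3
knobs 141 px [269.  254.5] mean [0.4283 0.2142 0.035 ] zmax 0.048 rect [435.5 212.2] [130.9  55.7] 16.6
railtop 727 px [263.3 193.6] mean [0.5917 0.2109 0.1901] zmax 0.198 rect [592.1 211.7] [ 17.5 318.2] 1.2
mark 85 px [238.4 194.6] mean [0.5905 0.2789 0.1907] zmax 0.197 rect [591.  278.8] [17.1 36.7] 2.0
face n [-0.341 -0.371  0.864] 1038 tilt 30.277481455080093
```

View pics/crop1.png

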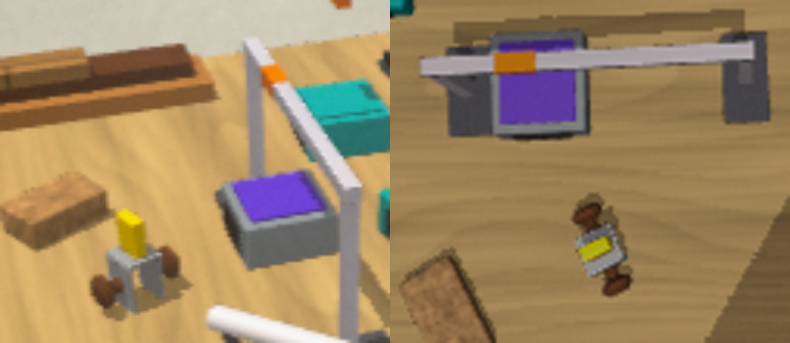

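The enlarged crop shows the hanger (knobs front-left and back-right, yellow tab) and the rail with the orange band over the violet lamp. Both views agree to about 2 mm. Hanger at (0.428, 0.215), yaw 25°. Rail_mid at (0.593, 0.2105), yaw 1.2°. Mark at (0.591, 0.280).

```bash
cat >> h.py <<'E'
def down(yaw): # tool pointing down, tool y at world yaw (deg)
    a=np.radians(yaw);y=np.array([np.cos(a),np.sin(a),0]);z=np.array([0,0,-1.]);return R.from_matrix(np.c_[np.cross(y,z),y,z])
def cur():
    s=get_state();q=s["orientation"];return s["tcp_pos"],R.from_quat([*q[1:],q[0]])
def plan(wps,g,p=None,r=None,step=.05,ang=9):
    "rows of 7 from the present pose through wps [(pos,rot)]"
    if p is None:p,r=cur()
    k=0
    for P,Q in wps:
        P=np.array(P);n=max(1,int(np.ceil(np.linalg.norm(P-p)/step)),int(np.ceil(np.degrees((r.inv()*Q).magnitude())/ang)))
        p0,r0,dv=p,r,(r.inv()*Q).as_rotvec()
        for i in range(1,n+1):
            t=p0+(P-p0)*i/n;tr=r0*R.from_rotvec(dv*i/n)
            s=np.round(r.inv().apply(t-p)*1000);v=np.round((r.inv()*tr).as_rotvec(),2)
            if k%8==0:print("--")
            k+=1;print(g,*[int(x) for x in s],*[float(x) for x in v+0.],sep=",",end=",\n")
            p=p+r.apply(s/1000);r=r*R.from_rotvec(v)
        print("#",p.round(4),(r.inv()*Q).as_rotvec().round(3))
E
python3 -c "
from h import *
p,r=cur()
plan([((.33,-.2,.30),r*R.from_rotvec([0,0,-.8])),((.428,.215,.18),down(25.3))],1)"
```

```text
--
1,28,-33,-9,0.0,0.0,-0.1,
1,32,-30,-8,0.0,0.0,-0.1,
1,34,-26,-9,0.0,0.0,-0.1,
1,37,-23,-8,0.0,0.0,-0.1,
1,38,-19,-9,0.0,0.0,-0.1,
1,41,-16,-9,0.0,0.0,-0.1,
1,42,-11,-8,0.0,0.0,-0.1,
1,42,-7,-9,0.0,0.0,-0.1,
# [ 0.3294 -0.2002  0.3003] [0. 0. 0.]
--
1,47,-7,13,0.0,0.0,-0.09,
1,47,-2,14,0.0,0.0,-0.09,
1,48,2,13,0.0,0.0,-0.09,
1,47,6,13,0.0,0.0,-0.09,
1,46,11,14,0.0,0.0,-0.09,
1,45,14,13,0.0,0.0,-0.09,
1,44,19,14,0.0,0.0,-0.09,
1,41,22,13,0.0,0.0,-0.09,
--
1,40,26,13,0.0,0.0,-0.09,
# [0.4276 0.2149 0.1802] [-0.     0.    -0.003]
```

>>> arm_command(
  moves=[1,28,-33,-9,0,0,-0.1,1,32,-30,-8,0,0,-0.1,1,34,-26,-9,0,0,-0.1,1,37,-23,-8,0,0,-0.1,1,38,-19,-9,0,0,-0.1,1,41,-16,-9,0,0,-0.1,1,42,-11,-8,0,0,-0.1,1,42,-7,-9,0,0,-0.1],
  newtons=60,
)

```text
clock: 2.3
tcp_pos: [0.3296, -0.1989, 0.3008]
orientation: [0.0, 0.825, 0.566, 0.0]
wrist_force: [1.1, 0.2, 0.3]
finger_gap: 0.0855
grip_force: 0.0
```

>>> arm_command(
  moves=[1,47,-7,13,0,0,-0.09,1,47,-2,14,0,0,-0.09,1,48,2,13,0,0,-0.09,1,47,6,13,0,0,-0.09,1,46,11,14,0,0,-0.09,1,45,14,13,0,0,-0.09,1,44,19,14,0,0,-0.09,1,41,22,13,0,0,-0.09],
)

```text
clock: 3.3
tcp_pos: [0.4171, 0.1701, 0.1931]
orientation: [0.0, 0.572, 0.82, 0.0]
wrist_force: [1.0, -0.5, 0.5]
finger_gap: 0.0852
grip_force: 0.0
```

>>> arm_command(
  moves=[1,40,26,13,0,0,-0.09,1,0,0,0,0,0,0,1,0,0,0,0,0,0],
)

```text
clock: 3.68
tcp_pos: [0.4273, 0.2148, 0.1802]
orientation: [-0.0, 0.536, 0.844, -0.0]
wrist_force: [-0.1, -0.0, 0.3]
finger_gap: 0.0855
grip_force: 0.0
```

```bash
python3 -c "
from h import *
p,r=cur();print(get_state()['clock'],p)
plan([((.428,.215,.12),down(25.3)),((.428,.215,.062),down(25.3))],1,step=.03)"
```

```text
3.675 [0.42725328 0.21477534 0.18019746]
--
1,0,0,20,0.0,0.0,0.0,
1,0,1,20,0.0,0.0,0.0,
1,0,0,20,0.0,0.0,0.0,
# [0.4281 0.2152 0.1202] [-0.001  0.    -0.002]
1,0,0,29,0.0,0.0,0.0,
1,0,0,29,0.0,0.0,0.0,
# [0.4281 0.2151 0.0622] [-0.001  0.    -0.002]
```

Tracking is exact. Descend, grip and lift slightly.

>>> arm_command(
  moves=[1,0,1,30,0,0,0,1,0,0,30,0,0,0,1,0,0,30,0,0,0,1,0,0,28,0,0,0,1,0,0,0,0,0,0,-1,0,0,0,0,0,0,-1,0,0,0,0,0,0,-1,0,0,0,0,0,0],
)

```text
clock: 4.68
tcp_pos: [0.4293, 0.2155, 0.0633]
orientation: [0.001, 0.536, 0.844, 0.001]
wrist_force: [0.1, -0.0, -0.8]
finger_gap: 0.0321
grip_force: 0.0
```

>>> arm_command(
  moves=[-1,0,0,0,0,0,0,-1,0,0,0,0,0,0,-1,0,0,0,0,0,0,-1,0,0,0,0,0,0,-1,0,0,-15,0,0,0,-1,0,0,-30,0,0,0,-1,0,0,0,0,0,0],
)

```text
clock: 5.55
tcp_pos: [0.4302, 0.2159, 0.1095]
orientation: [0.001, 0.536, 0.844, 0.002]
wrist_force: [0.9, 0.2, -2.6]
finger_gap: 0.0131
grip_force: 58.8
```

```bash
python3 -c "
from h import *
p,r=cur();print(get_state()['clock'],p)
plan([((.44,.20,.21),down(25.3)),((.47,.16,.285),down(15)),((.596,.08,.285),down(1.2))],-1,step=.04)
for n in('side','top'):
    im,d=read_camera(n);cv2.imwrite(f'pics/{n}1.png',im)
    u,v=proj(n,p).astype(int);c=im[max(v-50,0):v+50,max(u-65,0):u+65];cv2.imwrite(f'pics/c1{n}.png',cv2.resize(c,(390,300)))
cv2.imwrite('pics/c1.png',np.hstack([cv2.imread('pics/c1side.png'),cv2.imread('pics/c1top.png')]))
"
```

```text
5.55 [0.43020377 0.21593068 0.10952487]
--
-1,-6,1,-33,0.0,0.0,0.0,
-1,-6,1,-34,0.0,0.0,0.0,
-1,-7,1,-33,0.0,0.0,0.0,
# [0.4406 0.1999 0.2095] [ 0.004  0.001 -0.002]
-1,-16,3,-25,0.0,0.0,0.06,
-1,-16,5,-25,0.0,0.0,0.06,
-1,-16,5,-25,0.0,0.0,0.06,
# [0.4701 0.1599 0.2846] [ 0.004 -0.    -0.003]
-1,-27,25,0,0.0,0.0,0.06,
-1,-26,27,0,0.0,0.0,0.06,
--
-1,-24,29,0,0.0,0.0,0.06,
-1,-23,29,0,0.0,0.0,0.06,
# [0.5956 0.0797 0.2851] [ 0.004 -0.001 -0.002]
```

View pics/c1.png

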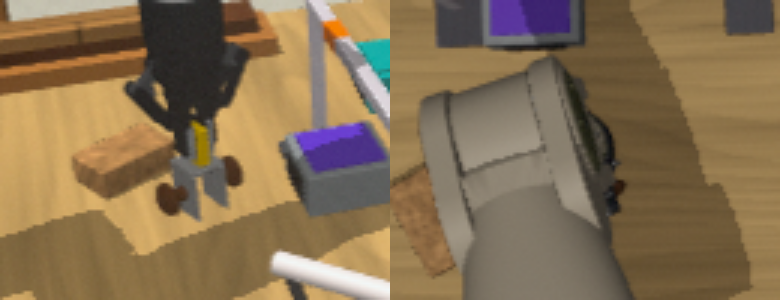

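The hanger is held straight, about 45 mm above the bench, and the grip reads 59 N. Carry it above the bare end.

>>> arm_command(
  moves=[-1,-6,1,-33,0,0,0,-1,-6,1,-34,0,0,0,-1,-7,1,-33,0,0,0,-1,-16,3,-25,0,0,0.06,-1,-16,5,-25,0,0,0.06,-1,-16,5,-25,0,0,0.06,-1,-27,25,0,0,0,0.06,-1,-26,27,0,0,0,0.06],
)

```text
clock: 6.65
tcp_pos: [0.5322, 0.1192, 0.2814]
orientation: [-0.0, 0.657, 0.754, -0.0]
wrist_force: [-0.3, 0.3, -1.7]
finger_gap: 0.013
grip_force: 58.8
```

>>> arm_command(
  moves=[-1,-24,29,0,0,0,0.06,-1,-23,29,0,0,0,0.06,-1,0,0,0,0,0,0,-1,0,0,0,0,0,0],
)

```text
clock: 7.15
tcp_pos: [0.5937, 0.0794, 0.2808]
orientation: [-0.001, 0.7, 0.714, -0.001]
wrist_force: [0.5, 0.5, -2.1]
finger_gap: 0.0129
grip_force: 59.1
```

```bash
python3 -c "
from h import *
p,r=cur();print(get_state()['clock'],p,get_state()['wrist_force'])
plan([((.5957,.08,.225),down(1.2))],-1,step=.02)
im,d=read_camera('side');P=cloud('side',d);h=cv2.cvtColor(im,cv2.COLOR_BGR2HSV)
u,v=proj('side',p).astype(int)
m=cv2.inRange(h,(22,120,60),(34,255,255))>0;m&=np.linalg.norm(P-p,axis=-1)<.06
print('tab',m.sum(),P[m].mean(0),P[m].min(0),P[m].max(0))
m=cv2.inRange(h,(0,80,0),(18,255,160))>0;m&=np.linalg.norm(P-p,axis=-1)<.1
n,l,s,c=cv2.connectedComponentsWithStats(m.astype(np.uint8))
for i in range(1,n):
    if s[i,4]>15:q=P[l==i];print('knob?',s[i,4],c[i],q.mean(0),q.min(0),q.max(0))
c=im[v-60:v+90,u-90:u+90];cv2.imwrite('pics/c2.png',cv2.resize(c,(720,600)))
"
```

```text
7.15 [0.59374874 0.07941427 0.28080976] [ 0.51816293  0.49511813 -2.10770193]
--
-1,0,1,19,0.0,0.0,0.0,
-1,0,0,18,0.0,0.0,0.0,
-1,1,1,19,0.0,0.0,0.0,
# [0.5956 0.0805 0.2248] [-0.003 -0.    -0.002]
tab 98 [0.59360292 0.06856252 0.2955257 ] [0.58460398 0.06231022 0.27143449] [0.60205877 0.0881971  0.32225559]
knob? 76 [347.53947368 153.77631579] [0.62942599 0.07208721 0.24765588] [0.61962746 0.06104872 0.23154738] [0.63922495 0.08488394 0.25894927]
knob? 90 [320.48888889 158.13333333] [0.55686873 0.07236588 0.24672464] [0.54843546 0.06207891 0.23110531] [0.57470893 0.08709529 0.26096378]
```

View pics/c2.png

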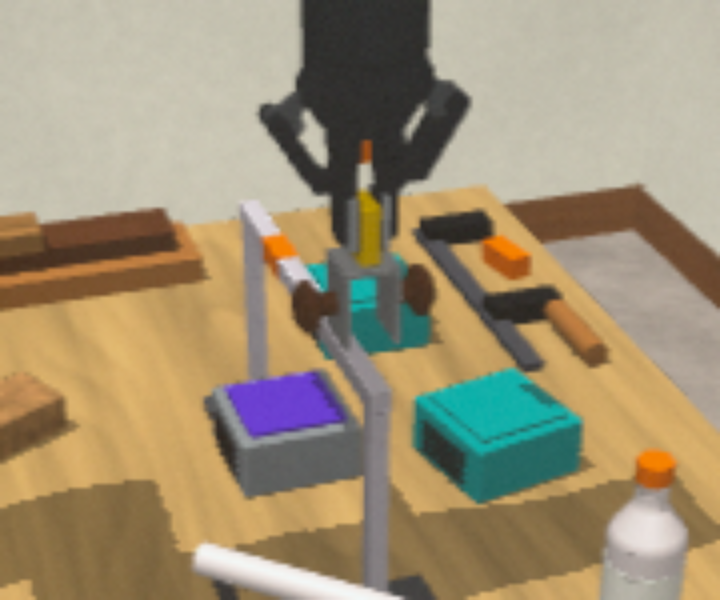

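The hanger straddles the rail's line just inside the bare end, with both knobs level. It needs +2 mm in x. Lower it.

>>> arm_command(
  moves=[-1,0,1,19,0,0,0,-1,0,1,18,0,0,0,-1,0,0,18,0,0,0,-1,0,0,10,0,0,0,-1,0,0,5,0,0,0,-1,0,0,3,0,0,0,-1,0,0,0,0,0,0],
)

```text
clock: 8.07
tcp_pos: [0.5967, 0.0794, 0.2096]
orientation: [0.0, 0.7, 0.714, 0.0]
wrist_force: [0.5, -0.2, -1.9]
finger_gap: 0.0133
grip_force: 59.2
```

>>> arm_command(
  moves=[-1,0,0,2,0,0,0,-1,0,0,1,0,0,0,-1,0,0,0,0,0,0],
)

```text
clock: 8.45
tcp_pos: [0.5966, 0.0793, 0.2062]
orientation: [-0.0, 0.7, 0.714, -0.0]
wrist_force: [-0.1, 0.1, -2.0]
finger_gap: 0.0128
grip_force: 59.2
```

>>> arm_command(
  moves=[-1,0,0,2,0,0,0,-1,0,0,0,0,0,0],
)

```text
clock: 8.7
tcp_pos: [0.5965, 0.0793, 0.2041]
orientation: [-0.0, 0.7, 0.714, -0.0]
wrist_force: [-0.2, -0.0, -1.5]
finger_gap: 0.0133
grip_force: 59.2
```

>>> arm_command(
  moves=[-1,0,0,1,0,0,0,-1,0,0,0,0,0,0],
)

```text
clock: 8.95
tcp_pos: [0.5966, 0.0793, 0.2032]
orientation: [-0.0, 0.7, 0.714, -0.0]
wrist_force: [-0.8, 1.1, -1.9]
finger_gap: 0.0133
grip_force: 59.2
```

>>> arm_command(
  moves=[-1,0,0,1,0,0,0,-1,0,0,0,0,0,0],
)

```text
clock: 9.2
tcp_pos: [0.5967, 0.0794, 0.203]
orientation: [0.0, 0.7, 0.714, 0.0]
wrist_force: [-2.2, 0.6, 4.5]
finger_gap: 0.0132
grip_force: 59.8
```

The hanger is seated: contact at TCP z = 0.203 with a 6 N lift. Slide it along +y, which is tool +x, for about 200 mm.

>>> arm_command(
  moves=[-1,10,0,0,0,0,0,-1,20,0,0,0,0,0,-1,20,0,0,0,0,0,-1,20,0,0,0,0,0,-1,20,0,0,0,0,0,-1,10,0,0,0,0,0,-1,0,0,0,0,0,0],
)

```text
clock: 10.07
tcp_pos: [0.5948, 0.1824, 0.203]
orientation: [-0.0, 0.699, 0.715, 0.001]
wrist_force: [0.0, 1.2, 5.1]
finger_gap: 0.0133
grip_force: 60.3
```

>>> arm_command(
  moves=[-1,10,0,0,0,0,0,-1,20,0,0,0,0,0,-1,20,0,0,0,0,0,-1,20,0,0,0,0,0,-1,15,0,0,0,0,0,-1,10,0,0,0,0,0,-1,0,0,0,0,0,0],
)

```text
clock: 10.95
tcp_pos: [0.5927, 0.2772, 0.203]
orientation: [-0.0, 0.7, 0.715, 0.001]
wrist_force: [0.7, 0.4, 5.9]
finger_gap: 0.013
grip_force: 60.4
```

```bash
python3 -c "
from h import *
p,r=cur();s=get_state();print(s['clock'],p,s['wrist_force'],r.as_matrix()[:,0])
im,d=read_camera('side');P=cloud('side',d);h=cv2.cvtColor(im,cv2.COLOR_BGR2HSV)
m=cv2.inRange(h,(8,150,120),(20,255,255))>0;m&=(abs(P-[.591,.28,.19])<[.03,.06,.02]).all(-1)
print('mark',m.sum(),P[m].mean(0),P[m].min(0),P[m].max(0))
m=cv2.inRange(h,(22,120,60),(34,255,255))>0;m&=np.linalg.norm(P-p,axis=-1)<.06
print('tab',m.sum(),P[m].mean(0),P[m].min(0),P[m].max(0))
u,v=proj('side',p).astype(int);c=im[v-40:v+60,u-60:u+60];cv2.imwrite('pics/c3.png',cv2.resize(c,(720,600)))
"
```

```text
10.95 [0.59266191 0.27715665 0.20298982] [0.70127202 0.35004628 5.91977085] [-0.0213572   0.99977037  0.00175521]
mark 2 [0.58448755 0.27340423 0.17526544] [0.58394283 0.27108562 0.1724187 ] [0.58503226 0.27572284 0.17811218]
tab 76 [0.59250625 0.26612581 0.21882012] [0.5838134  0.25836666 0.19456737] [0.60103475 0.29191102 0.24548156]
```

View pics/c3.png

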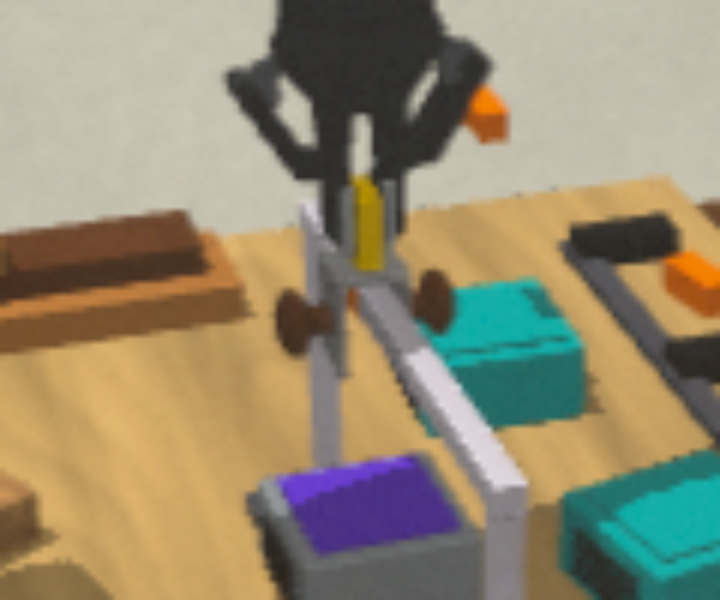

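The hanger sits on the rail at about the mark, with only a sliver of orange showing at crop (352,300). I'll refine the mark's centre from edge profiles in the first images.

```bash
python3 -c "
from h import *
ys=np.arange(.03,.39,.0005)
for n in('side','top'):
  im=cv2.imread(f'pics/{n}0.png').astype(np.float32)
  for off in(-.003,0,.003):
    x=.593-.0209*(ys-.2105)+off;q=proj(n,np.c_[x,ys,np.full_like(ys,.19)]).astype(np.float32)
    s=cv2.remap(im,q[:,0].reshape(-1,1),q[:,1].reshape(-1,1),cv2.INTER_LINEAR)[:,0]
    c=s[:,2]-s[:,0];k=(ys>.22)&(ys<.34);a=c[k];hi=np.percentile(a,98);lo=np.median(c[(ys>.1)&(ys<.22)]);w=ys[k][a>(hi+lo)/2]
    b=s[:,0];mid=b>150
    print(n,off,'mark',w.min(),w.max(),(w.min()+w.max())/2,'rail',ys[mid].min(),ys[mid].max())
"
```

```text
side -0.003 mark 0.25800000000000023 0.2975000000000002 0.2777500000000002 rail 0.046500000000000014 0.3895000000000003
side 0 mark 0.2585000000000002 0.2975000000000002 0.2780000000000002 rail 0.047000000000000014 0.3895000000000003
side 0.003 mark 0.25900000000000023 0.2975000000000002 0.2782500000000002 rail 0.046500000000000014 0.3895000000000003
top -0.003 mark 0.2605000000000002 0.29900000000000027 0.2797500000000002 rail 0.05250000000000002 0.3680000000000003
top 0 mark 0.2605000000000002 0.29900000000000027 0.2797500000000002 rail 0.05200000000000002 0.3680000000000003
top 0.003 mark 0.2605000000000002 0.29900000000000027 0.2797500000000002 rail 0.05250000000000002 0.3680000000000003
```

Mark centre is y ≈ 0.279, so slide 2 mm more. Then relieve the downward press, let go and retreat upward.

>>> arm_command(
  moves=[-1,2,0,0,0,0,0,-1,0,0,-1,0,0,0,-1,0,0,0,0,0,0],
)

```text
clock: 11.38
tcp_pos: [0.5924, 0.2779, 0.203]
orientation: [-0.001, 0.7, 0.714, 0.0]
wrist_force: [-0.9, 1.9, 1.7]
finger_gap: 0.0134
grip_force: 59.8
```

>>> arm_command(
  moves=[-0.6,0,0,0,0,0,0,-0.4,0,0,0,0,0,0,0,0,0,0,0,0,0,0,0,0,0,0,0,0,0,0,-5,0,0,0,0,0,0,-20,0,0,0,0,0,0,-45,0,0,0,0,0,0,-45,0,0,0],
)

```text
schema error: expected a multiple of 7 numbers
```

```bash
python3 -c "
from h import *
p,r=cur();s=get_state();print(s['clock'],p,s['wrist_force'])
for n in('side','top'):
    im,d=read_camera(n);P=cloud(n,d);h=cv2.cvtColor(im,cv2.COLOR_BGR2HSV);cv2.imwrite(f'pics/{n}4.png',im)
    m=cv2.inRange(h,(22,120,60),(34,255,255))>0;m&=(abs(P-[.591,.28,.22])<[.04,.05,.04]).all(-1)
    if m.sum(): print(n,'tab',m.sum(),P[m].mean(0),P[m].min(0),P[m].max(0))
    m=cv2.inRange(h,(0,80,0),(18,255,130))>0;m&=(abs(P-[.591,.28,.166])<[.07,.04,.03]).all(-1)
    k,l,st,c=cv2.connectedComponentsWithStats(m.astype(np.uint8))
    for i in range(1,k):
        if st[i,4]>8:q=P[l==i];print('knob?',st[i,4],c[i],q.mean(0),q.min(0),q.max(0))
    u,v=proj(n,(.592,.279,.2)).astype(int);cv2.imwrite(f'pics/c4{n}.png',cv2.resize(im[v-45:v+45,u-60:u+60],(400,300)))
cv2.imwrite('pics/c4.png',np.hstack([cv2.imread('pics/c4side.png'),cv2.imread('pics/c4top.png')]))
"
```

```text
11.375 [0.59237644 0.27794281 0.20299413] [-0.92086464  1.85531972  1.72656628]
side tab 76 [0.59242551 0.26727042 0.2175691 ] [0.58380889 0.25880769 0.19388526] [0.6001643  0.29125082 0.24500905]
knob? 49 [324.44897959 148.34693878] [0.62640957 0.27105774 0.17042117] [0.61173627 0.2580788  0.1557811 ] [0.63457472 0.29004418 0.18256434]
knob? 65 [302.18461538 151.98461538] [0.55586367 0.27046133 0.16942315] [0.54689542 0.25718741 0.15224699] [0.57281666 0.28797995 0.18219062]
knob? 9 [311.         148.33333333] [0.58217402 0.26431219 0.18043779] [0.57760431 0.25885116 0.17407507] [0.58513359 0.27247271 0.18751792]
top tab 4 [0.58859405 0.26419744 0.20869179] [0.58519802 0.26367129 0.20177075] [0.5922851  0.26464627 0.21856149]
knob? 27 [242.51851852 206.74074074] [0.55854817 0.27033329 0.17581904] [0.54737274 0.26337127 0.16963516] [0.57223479 0.2772847  0.1840341 ]
```

View pics/c4.png

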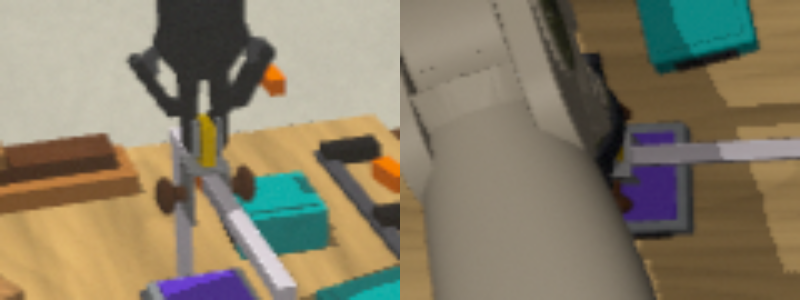

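That release call was refused because of a malformed row, so the hanger is still held on the mark. Nudge +1 mm and release properly.

>>> arm_command(
  moves=[-1,1,0,0,0,0,0,-1,0,0,0,0,0,0,-0.6,0,0,0,0,0,0,-0.4,0,0,0,0,0,0,-0.2,0,0,0,0,0,0,-0.1,0,0,-1,0,0,0,0,0,0,-3,0,0,0,0,0,0,-10,0,0,0],
)

```text
clock: 12.48
tcp_pos: [0.5925, 0.2772, 0.2172]
orientation: [-0.0, 0.7, 0.714, -0.001]
wrist_force: [0.2, 1.0, 0.5]
finger_gap: 0.0427
grip_force: 0.0
```

>>> arm_command(
  moves=[0,0,0,-30,0,0,0,0,0,0,-40,0,0,0,0,-40,0,-20,0,0,0,0,-50,0,0,0,0,0,0,-50,0,0,0,0,0,0,-50,0,0,0,0,0,0,-50,0,0,0,0,0,0,0,0,0,0,0,0],
)

```text
clock: 13.48
tcp_pos: [0.5976, 0.034, 0.3082]
orientation: [0.001, 0.702, 0.712, 0.0]
wrist_force: [0.1, 1.2, 0.1]
finger_gap: 0.0425
grip_force: 0.0
```

```bash
python3 -c "
from h import *
p,r=cur();s=get_state();print(s['clock'],p,s['wrist_force'],s['joint_pos'])
for n in('side','top'):
    im,d=read_camera(n);P=cloud(n,d);h=cv2.cvtColor(im,cv2.COLOR_BGR2HSV);cv2.imwrite(f'pics/{n}5.png',im)
    m=cv2.inRange(h,(22,120,60),(34,255,255))>0;m&=(abs(P-[.591,.28,.22])<[.04,.05,.04]).all(-1)
    if m.sum(): print(n,'tab',m.sum(),P[m].mean(0),P[m].min(0),P[m].max(0))
    t=m&(P[...,2]>.225)
    if t.sum():print(cv2.minAreaRect(P[t][:,:2].astype(np.float32)*1000))
    u,v=proj(n,(.592,.279,.2)).astype(int);cv2.imwrite(f'pics/c5{n}.png',cv2.resize(im[v-30:v+30,u-40:u+40],(400,300)))
cv2.imwrite('pics/c5.png',np.hstack([cv2.imread('pics/c5side.png'),cv2.imread('pics/c5top.png')]))
# press plan
row=np.array([.127,-.1175,0])
c=np.mean([[.4523,-.1771],[.4947,-.2161],[.537,-.2552],[.5795,-.2941]],0);print('mid',c)
"
```

```text
13.475 [0.59762694 0.03395608 0.30816427] [0.12261203 1.22782022 0.09495684] [-7.69476236e-02  3.55633091e-01  2.92390801e-01  1.50637462e+00
 -6.78837552e-04  1.48000611e+00]
side tab 96 [0.59099692 0.27122292 0.21667008] [0.58578434 0.25917255 0.19393079] [0.59955169 0.29212557 0.23619704]
((592.7644653320312, 275.31610107421875), (13.583876609802246, 32.26190948486328), 0.15939688682556152)
top tab 85 [0.59059719 0.27606274 0.22739454] [0.58427078 0.26302948 0.1943395 ] [0.60530169 0.29193226 0.2420508 ]
((590.5478515625, 277.41650390625), (28.906448364257812, 12.69250202178955), 89.02880859375)
mid [ 0.515875 -0.235625]
```

View pics/c5.png

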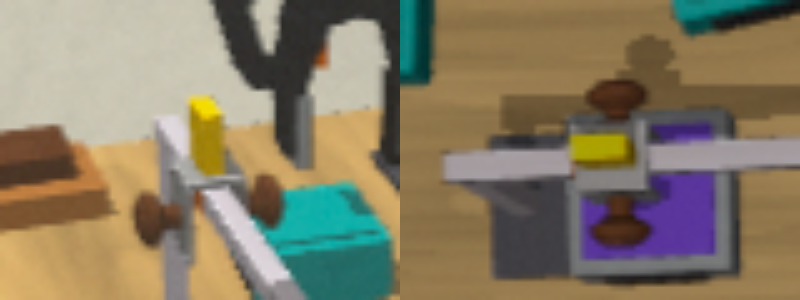

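The hanger is hanging level on the rail, but both views put it about 2.4 mm short of the mark centre (275.3 vs 278, 277.4 vs 279.75). There is plenty of time, so I'll re-grip and slide it the rest.

>>> arm_command(
  moves=[0,50,0,0,0,0,0,0,50,0,0,0,0,0,0,50,0,0,0,0,0,0,50,0,0,0,0,0,0,43,0,20,0,0,0,0,0,0,35,0,0,0,0,0,0,0,0,0,0],
)

```text
clock: 14.45
tcp_pos: [0.5901, 0.282, 0.2493]
orientation: [-0.001, 0.699, 0.715, -0.003]
wrist_force: [-0.5, 0.1, 0.8]
finger_gap: 0.0427
grip_force: 0.0
```

>>> arm_command(
  moves=[0,0,0,25,0,0,0,0,0,0,20,0,0,0,0,0,0,4,0,0,0,0,0,0,0,0,0,0],
)

```text
clock: 14.95
tcp_pos: [0.5932, 0.2805, 0.2047]
orientation: [0.0, 0.7, 0.714, 0.001]
wrist_force: [-0.5, -0.6, 0.1]
finger_gap: 0.0426
grip_force: 0.0
```

>>> arm_command(
  moves=[-1,0,0,0,0,0,0,-1,0,0,0,0,0,0,-1,0,0,0,0,0,0,-1,0,0,0,0,0,0,-1,0,0,0,0,0,0],
  newtons=30,
)

```text
clock: 15.58
tcp_pos: [0.5933, 0.2805, 0.2046]
orientation: [0.001, 0.7, 0.714, 0.001]
wrist_force: [-0.9, -0.6, 6.1]
finger_gap: 0.0134
grip_force: 33.0
```

>>> arm_command(
  moves=[-1,2,0,0,0,0,0,-1,1,0,0,0,0,0,-1,0,0,0,0,0,0,-1,0,0,0,0,0,0],
)

```text
clock: 16.08
tcp_pos: [0.5934, 0.2825, 0.2046]
orientation: [0.001, 0.701, 0.714, 0.0]
wrist_force: [0.6, -1.9, 5.2]
finger_gap: 0.0136
grip_force: 33.2
```

```bash
python3 -c "
from h import *
p,r=cur();print(p,get_state()['wrist_force'])
n='side'
im,d=read_camera(n);P=cloud(n,d);h=cv2.cvtColor(im,cv2.COLOR_BGR2HSV)
m=cv2.inRange(h,(22,120,60),(34,255,255))>0;m&=(abs(P-[.591,.28,.22])<[.04,.05,.04]).all(-1)
print(n,'tab',m.sum(),P[m].mean(0),P[m].min(0),P[m].max(0))
m0=cv2.inRange(cv2.cvtColor(cv2.imread('pics/side5.png'),cv2.COLOR_BGR2HSV),(22,120,60),(34,255,255))>0
for a in(m,m0&(np.indices((400,640))[0]<160)):
  q=np.argwhere(a);q=q[(abs(q-proj('side',(.592,.279,.21))[::-1])<25).all(1)];print(len(q),q.mean(0),q.max(0))
"
```

```text
[0.59342776 0.28246428 0.20458303] [ 0.55673659 -1.90326108  5.21094939]
side tab 77 [0.59319566 0.26887908 0.21743383] [0.58655458 0.26002541 0.19333479] [0.60203608 0.29168542 0.23596102]
77 [135.88311688 313.80519481] [143 316]
99 [135.74747475 312.87878788] [143 316]
```

It slid about 2 mm. Release again, rise, and retreat along −y.

>>> arm_command(
  moves=[-0.6,0,0,0,0,0,0,-0.4,0,0,0,0,0,0,-0.2,0,0,0,0,0,0,-0.1,0,0,0,0,0,0,0,0,0,-3,0,0,0,0,0,0,-12,0,0,0,0,0,0,-30,0,0,0,0,0,0,-40,0,0,0],
)

```text
clock: 17.12
tcp_pos: [0.5923, 0.2832, 0.2891]
orientation: [-0.0, 0.7, 0.714, -0.001]
wrist_force: [0.5, -0.1, 0.5]
finger_gap: 0.0427
grip_force: 0.0
```

>>> arm_command(
  moves=[-1,-40,0,-20,0,0,0,-1,-50,0,-10,0,0,0,-1,-50,0,-10,0,0,0,-1,-50,0,-10,0,0,0,-1,-50,0,0,0,0,0,-1,0,0,0,0,0,0],
)

```text
clock: 17.88
tcp_pos: [0.5976, 0.04, 0.3395]
orientation: [0.001, 0.702, 0.712, 0.0]
wrist_force: [0.1, 0.7, -0.8]
finger_gap: 0.0002
grip_force: 0.0
```

```bash
python3 -c "
from h import *
p,r=cur();s=get_state();print(s['clock'],p,s['joint_pos'].round(2))
for n in('side','top'):
    im,d=read_camera(n);P=cloud(n,d);h=cv2.cvtColor(im,cv2.COLOR_BGR2HSV)
    m=cv2.inRange(h,(22,120,60),(34,255,255))>0;m&=(abs(P-[.591,.28,.22])<[.04,.05,.04]).all(-1)
    t=m&(P[...,2]>.225)
    print(n,m.sum(),P[m].mean(0),cv2.minAreaRect(P[t][:,:2].astype(np.float32)*1000))
# keys
nv=np.array([-.5*np.cos(np.radians(47.2)),-.5*np.sin(np.radians(47.2)),.866])
for k,z in dict(g=(.537,-.2552,.1145),y=(.4947,-.2161,.1143),b=(.5795,-.2941,.1154)).items(): print(k,nv, np.array(z)+.06*nv)
# height of face at row line, from side cloud: caps by robust plane
d=np.load('side0.npy');P=cloud('side',d);im=cv2.imread('pics/side0.png');h=cv2.cvtColor(im,cv2.COLOR_BGR2HSV)
for n in('side','top'):
  d=np.load(n+'0.npy');P=cloud(n,d);im=cv2.imread(f'pics/{n}0.png');h=cv2.cvtColor(im,cv2.COLOR_BGR2HSV)
  c0=np.array([.5158,-.2357,.1])
  for c,lo,hi in(('yellow',(22,150,90),(34,255,255)),('green',(45,90,60),(85,255,255)),('blue',(100,150,60),(125,255,255))):
    m=(cv2.inRange(h,lo,hi)>0)&(np.linalg.norm(P-c0,axis=-1)<.12);q=P[m];e=(q-c0)@nv
    rowd=np.array([np.sin(np.radians(47.2)),-np.cos(np.radians(47.2)),0]);upd=np.cross(rowd,nv)
    k=abs(e-np.percentile(e,80))<.004;a=(q[k]-c0)
    f=lambda w:((w.max()+w.min())/2*1000).round(1)
    print(n,c,'axis h',np.percentile(e,[20,50,80,95])*1000,'row',f(a@rowd),'up',f(a@upd),np.ptp(a@rowd),np.ptp(a@upd))
"
```

```text
17.875 [0.59756038 0.03997754 0.33951004] [-0.07  0.36  0.38  1.59 -0.    1.49]
side 94 [0.59197625 0.27270955 0.2171706 ] ((591.7559814453125, 279.9522399902344), (12.646512985229492, 39.349822998046875), 6.932837963104248)
top 80 [0.59193836 0.27793867 0.23026452] ((592.7671508789062, 279.4106750488281), (29.164813995361328, 14.02892780303955), 87.57733917236328)
g [-0.33972065 -0.36686493  0.866     ] [ 0.51661676 -0.2772119   0.16646   ]
y [-0.33972065 -0.36686493  0.866     ] [ 0.47431676 -0.2381119   0.16626   ]
b [-0.33972065 -0.36686493  0.866     ] [ 0.55911676 -0.3161119   0.16736   ]
side yellow axis h [11.03325787 12.9115385  14.56396683 15.33842522] row -29.1 up -8.2 0.02937111378335726 0.028613192596251016
side green axis h [11.36003899 12.92919327 14.07444163 15.59840147] row 28.0 up -8.1 0.029143082363915385 0.028837629969847213
side blue axis h [11.99744581 13.06865972 14.45721107 15.2630003 ] row 86.3 up -8.2 0.02808878607998376 0.027594882828787234
top yellow axis h [13.48640056 15.69838257 17.44767325 18.72309444] row -31.9 up -8.6 0.026661243061631302 0.02328645063779308
top green axis h [13.59129459 15.56054066 17.72245903 18.8603597 ] row 27.1 up -7.8 0.027151419868732873 0.022557610067810936
top blue axis h [14.40757946 14.94075854 17.07814668 18.60171744] row 84.9 up -8.6 0.027440998992432394 0.019114507065458163
```

The hanger is now centred (top view 279.4 vs 279.75). The fingers are shut. Next I plan the key approach, at the green key's axis with a 150 mm standoff.

```bash
cat >> h.py <<'E'
a=np.radians(47.2);nv=np.array([-.5*np.cos(a),-.5*np.sin(a),.866]);rowd=np.array([np.sin(a),-np.cos(a),0]);upd=np.cross(rowd,nv)
def key(r,h):return np.array([.5158,-.2357,.1])+rowd*r-.0082*upd+nv*(.0137+h)
KR=R.from_matrix(np.c_[np.cross(rowd,-nv),rowd,-nv])
E
python3 -c "
from h import *
print(key(.028,0),key(-.03,0),key(.0858,0))
plan([(key(.028,.15),KR)],-1)"
```

```text
[ 0.53651511 -0.25454004  0.1159642 ] [ 0.49395878 -0.21513245  0.1159642 ] [ 0.5789247  -0.29381175  0.1159642 ]
--
-1,-44,-15,12,-0.02,0.06,0.09,
-1,-45,-11,8,-0.03,0.06,0.1,
-1,-47,-6,6,-0.02,0.07,0.09,
-1,-48,-3,2,-0.03,0.06,0.09,
-1,-47,2,0,-0.02,0.06,0.1,
-1,-47,7,-4,-0.03,0.06,0.09,
-1,-46,11,-6,-0.02,0.07,0.09,
-1,-45,15,-9,-0.03,0.06,0.1,
# [ 0.4849 -0.3096  0.2461] [ 0.001 -0.002 -0.004]
```

>>> arm_command(
  moves=[-1,-44,-15,12,-0.02,0.06,0.09,-1,-45,-11,8,-0.03,0.06,0.1,-1,-47,-6,6,-0.02,0.07,0.09,-1,-48,-3,2,-0.03,0.06,0.09,-1,-47,2,0,-0.02,0.06,0.1,-1,-47,7,-4,-0.03,0.06,0.09,-1,-46,11,-6,-0.02,0.07,0.09,-1,-45,15,-9,-0.03,0.06,0.1],
)

```text
clock: 18.98
tcp_pos: [0.4858, -0.3098, 0.2458]
orientation: [-0.104, 0.886, 0.385, 0.238]
wrist_force: [-0.1, -0.5, -0.0]
finger_gap: -0.0003
grip_force: 0.0
```

>>> arm_command(
  moves=[-1,0,0,0,0,0,0,-1,0,0,0,0,0,0],
)

```text
clock: 19.23
tcp_pos: [0.4859, -0.3085, 0.2458]
orientation: [-0.104, 0.885, 0.386, 0.237]
wrist_force: [0.1, -0.6, 0.4]
finger_gap: -0.0
grip_force: 0.0
```

```bash
python3 -c "
from h import *
p,r=cur();print(get_state()['joint_pos'],p,(r.inv()*KR).as_rotvec())
plan([(key(.028,.02),KR)],-1,step=.03)"
```

```text
[-0.97034555  0.34332679  0.02227182  1.37830949  0.5100086   1.31530283] [ 0.48585495 -0.30851711  0.24579888] [-0.00099    -0.00096132 -0.00167438]
--
-1,0,0,26,0.0,0.0,0.0,
-1,0,0,26,0.0,0.0,0.0,
-1,-1,0,26,0.0,0.0,0.0,
-1,0,1,26,0.0,0.0,0.0,
-1,0,0,25,0.0,0.0,0.0,
# [ 0.5298 -0.2623  0.1336] [-0.001 -0.001 -0.002]
```

Pose reached. Approach to about 5 mm off the green cap, then press in small steps.

>>> arm_command(
  moves=[-1,0,0,40,0,0,0,-1,0,0,40,0,0,0,-1,-1,1,35,0,0,0,-1,0,0,20,0,0,0,-1,0,0,9,0,0,0,-1,0,0,0,0,0,0],
)

```text
clock: 19.98
tcp_pos: [0.5351, -0.2564, 0.121]
orientation: [-0.104, 0.885, 0.387, 0.237]
wrist_force: [-1.1, -0.4, -0.5]
finger_gap: -0.0001
grip_force: 0.0
```

>>> arm_command(
  moves=[-1,0,0,4,0,0,0,-1,0,0,4,0,0,0,-1,0,0,2,0,0,0,-1,0,0,0,0,0,0],
)

```text
clock: 20.48
tcp_pos: [0.5382, -0.2547, 0.1123]
orientation: [-0.103, 0.886, 0.385, 0.238]
wrist_force: [2.0, 0.5, 2.8]
finger_gap: -0.0
grip_force: 1.5
```

```bash
python3 -c "
from h import *
p,r=cur();print((p-key(.028,0))@np.c_[rowd,upd,nv]*1000, get_state()['wrist_force']@nv)"
```

```text
[ 1.32278611  0.99833779 -3.71126456] 1.6064704555020306
```

>>> arm_command(
  moves=[-1,0,0,2,0,0,0,-1,0,0,2,0,0,0,-1,0,0,1,0,0,0,-1,0,0,0,0,0,0],
)

```text
clock: 20.98
tcp_pos: [0.5394, -0.2536, 0.1094]
orientation: [-0.103, 0.886, 0.385, 0.238]
wrist_force: [-8.2, -3.4, 15.3]
finger_gap: -0.0001
grip_force: 8.9
```

```bash
python3 -c "
from h import *
p,r=cur();print((p-key(.028,0))@np.c_[rowd,upd,nv]*1000, get_state()['wrist_force']@nv)"
```

```text
[ 1.47663111  1.00188011 -7.02684748] 17.29133483301402
```

>>> arm_command(
  moves=[-1,0,0,1,0,0,0,-1,0,0,0,0,0,0],
)

```text
clock: 21.22
tcp_pos: [0.5395, -0.2536, 0.1093]
orientation: [-0.103, 0.886, 0.385, 0.238]
wrist_force: [-12.4, -4.1, 20.7]
finger_gap: 0.0001
grip_force: 12.0
```

>>> arm_command(
  moves=[-1,0,0,1,0,0,0,-1,0,0,0,0,0,0],
)

```text
clock: 21.48
tcp_pos: [0.5396, -0.2536, 0.1092]
orientation: [-0.102, 0.886, 0.385, 0.237]
wrist_force: [-16.9, -4.7, 26.8]
finger_gap: -0.0001
grip_force: 15.2
```

```bash
python3 -c "
from h import *
p,r=cur();print((p-key(.028,0))@np.c_[rowd,upd,nv]*1000, get_state()['wrist_force']@nv)"
```

```text
[ 1.62738583  0.9770956  -7.27605535] 30.670018898482233
```

The green key bottomed out: hard stop at −7.2 mm, force rising from 17 to 31 N without motion. Back off, move to yellow (tool −y, 59 mm) and press.

>>> arm_command(
  moves=[-1,0,0,-3,0,0,0,-1,0,0,-12,0,0,0,-1,0,0,-25,0,0,0,-1,0,-29,0,0,0,0,-1,0,-30,0,0,0,0,-1,0,0,15,0,0,0,-1,0,0,8,0,0,0,-1,0,0,0,0,0,0],
)

```text
clock: 22.48
tcp_pos: [0.4909, -0.2172, 0.1198]
orientation: [-0.105, 0.886, 0.385, 0.237]
wrist_force: [0.5, 0.8, -0.9]
finger_gap: 0.0001
grip_force: 0.0
```

```bash
python3 -c "
from h import *
p,r=cur();print((p-key(-.030,0))@np.c_[rowd,upd,nv]*1000, get_state()['wrist_force']@nv,(r.inv()*KR).as_rotvec())"
```

```text
[-0.80460532  1.18966543  5.0758948 ] -1.2481478615325632 [-0.00179592 -0.00063248 -0.0032132 ]
```

>>> arm_command(
  moves=[-1,0,0,4,0,0,0,-1,0,0,4,0,0,0,-1,0,0,3,0,0,0,-1,0,0,2,0,0,0,-1,0,0,1,0,0,0,-1,0,0,0,0,0,0],
)

```text
clock: 23.22
tcp_pos: [0.496, -0.2135, 0.1095]
orientation: [-0.103, 0.886, 0.385, 0.237]
wrist_force: [-7.1, -3.3, 11.1]
finger_gap: 0.0002
grip_force: 6.6
```

>>> arm_command(
  moves=[-1,0,0,1,0,0,0,-1,0,0,0,0,0,0],
)

```text
clock: 23.48
tcp_pos: [0.4961, -0.2135, 0.1094]
orientation: [-0.103, 0.886, 0.385, 0.237]
wrist_force: [-12.0, -4.1, 16.9]
finger_gap: -0.0
grip_force: 10.3
```

```bash
python3 -c "
from h import *
p,r=cur();print((p-key(-.030,0))@np.c_[rowd,upd,nv]*1000, get_state()['wrist_force']@nv)"
```

```text
[ 0.41499175  0.97764424 -7.02105513] 20.187511153037914
```

Yellow is at the same stop (20 N). One more mm for certainty, then back off and go to blue (+116 mm).

>>> arm_command(
  moves=[-1,0,0,1,0,0,0,-1,0,0,0,0,0,0,-1,0,0,-4,0,0,0,-1,0,0,-12,0,0,0,-1,0,0,-24,0,0,0,-1,0,40,0,0,0,0,-1,0,40,0,0,0,0,-1,0,36,0,0,0,0],
)

```text
clock: 24.48
tcp_pos: [0.5687, -0.3062, 0.1411]
orientation: [-0.104, 0.886, 0.385, 0.237]
wrist_force: [0.8, -0.3, 0.2]
finger_gap: -0.0002
grip_force: 0.0
```

>>> arm_command(
  moves=[-1,0,0,15,0,0,0,-1,0,0,8,0,0,0,-1,0,0,0,0,0,0],
)

```text
clock: 24.85
tcp_pos: [0.5747, -0.2951, 0.1201]
orientation: [-0.106, 0.886, 0.385, 0.237]
wrist_force: [-0.7, 0.0, 0.5]
finger_gap: 0.0
grip_force: 0.0
```

```bash
python3 -c "
from h import *
p,r=cur();print((p-key(.0858,0))@np.c_[rowd,upd,nv]*1000, get_state()['wrist_force']@nv,(r.inv()*KR).as_rotvec())"
```

```text
[-2.17695882  1.26344028  5.48342594] 0.682834601940332 [-0.00330206 -0.0010611  -0.00379938]
```

>>> arm_command(
  moves=[-1,0,2,4,0,0,0,-1,0,0,4,0,0,0,-1,0,0,3,0,0,0,-1,0,0,2,0,0,0,-1,0,0,2,0,0,0,-1,0,0,0,0,0,0],
)

```text
clock: 25.6
tcp_pos: [0.5822, -0.2934, 0.1095]
orientation: [-0.104, 0.886, 0.385, 0.238]
wrist_force: [-5.3, -1.4, 9.7]
finger_gap: 0.0
grip_force: 5.2
```

>>> arm_command(
  moves=[-1,0,0,1,0,0,0,-1,0,0,0,0,0,0],
)

```text
clock: 25.85
tcp_pos: [0.5823, -0.2933, 0.1093]
orientation: [-0.103, 0.886, 0.385, 0.238]
wrist_force: [-9.1, -2.4, 12.9]
finger_gap: 0.0001
grip_force: 7.9
```

```bash
python3 -c "
from h import *
p,r=cur();print((p-key(.0858,0))@np.c_[rowd,upd,nv]*1000, get_state()['wrist_force']@nv)"
```

```text
[ 2.1614379   1.03416334 -7.0562915 ] 15.142003283177614
```

Blue is at its stop. Press 1 mm more, then retreat along the axis and look at the result.

>>> arm_command(
  moves=[-1,0,0,1,0,0,0,-1,0,0,0,0,0,0,-1,0,0,-4,0,0,0,-1,0,0,-15,0,0,0,-1,0,0,-40,0,0,0,-1,0,0,-50,0,0,0,-1,0,0,-50,0,0,0,-1,0,0,-30,0,0,0],
)

```text
clock: 26.85
tcp_pos: [0.5182, -0.3631, 0.2727]
orientation: [-0.103, 0.886, 0.385, 0.238]
wrist_force: [-0.5, -0.3, -0.3]
finger_gap: 0.0001
grip_force: 0.0
```

>>> arm_command(
  moves=[-1,-50,0,-20,0,0,0,-1,-50,0,0,0,0,0,-1,0,0,0,0,0,0],
)

```text
clock: 27.22
tcp_pos: [0.4504, -0.4342, 0.2348]
orientation: [-0.106, 0.887, 0.383, 0.237]
wrist_force: [0.1, 0.6, 0.3]
finger_gap: 0.0004
grip_force: 0.0
```

```bash
python3 -c "
from h import *
s=get_state();print(s['clock'],s['tcp_pos'],s['wrist_force'])
c0=np.array([.5158,-.2357,.1])
for n in('side','top'):
  new,dn=read_camera(n);cv2.imwrite(f'pics/{n}6.png',new)
  for t,im,d in(('old',cv2.imread(f'pics/{n}0.png'),np.load(n+'0.npy')),('new',new,dn)):
    P=cloud(n,d);h=cv2.cvtColor(im,cv2.COLOR_BGR2HSV)
    for c,lo,hi in(('red',(0,150,90),(6,255,255)),('yellow',(22,150,90),(34,255,255)),('green',(45,90,60),(85,255,255)),('blue',(100,150,60),(125,255,255))):
      m=(cv2.inRange(h,lo,hi)>0)&(np.linalg.norm(P-c0,axis=-1)<.12)
      if m.sum()>10:print(n,t,c,m.sum(),(np.percentile((P[m]-c0)@nv,[50,80])*1000).round(1))
"
```

```text
27.225 [ 0.45039495 -0.43424195  0.23477932] [0.0565403  0.60692849 0.31911221]
side old red 150 [12.9 14.8]
side old yellow 163 [12.9 14.6]
side old green 169 [12.9 14.1]
side old blue 156 [13.1 14.5]
side new green 108 [10.  11.2]
side new blue 160 [10.  11.3]
top old red 55 [15.7 17.4]
top old yellow 55 [15.7 17.4]
top old green 55 [15.6 17.7]
top old blue 48 [14.9 17.1]
top new red 52 [15.5 17.1]
top new yellow 48 [12.5 14.3]
top new green 50 [11.7 13.8]
top new blue 43 [11.8 14.4]
```

View pics/side6.png

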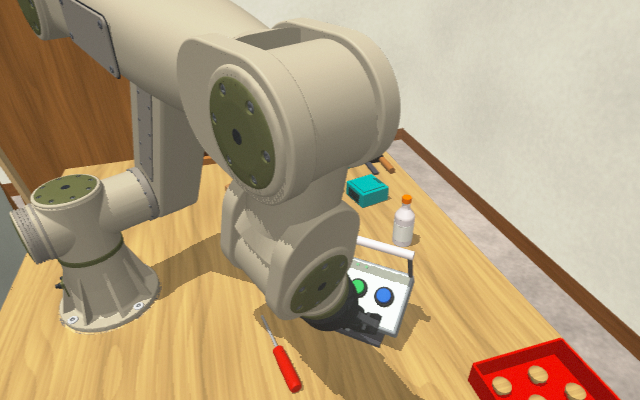

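The picture shows the arm clear of the console, with the green (358,287) and blue (384,296) keys visible. Green, yellow and blue are latched about 3 mm lower and red is unchanged. Last check of the hanger in the top picture, then hand in.

```bash
python3 -c "
from h import *
im,d=read_camera('top');P=cloud('top',d);h=cv2.cvtColor(im,cv2.COLOR_BGR2HSV)
m=cv2.inRange(h,(22,120,60),(34,255,255))>0;m&=(abs(P-[.591,.28,.22])<[.04,.05,.04]).all(-1)
print(m.sum(),P[m].mean(0),cv2.minAreaRect(P[m&(P[...,2]>.225)][:,:2].astype(np.float32)*1000))
assert m.sum()>50
print(hand_in())"
```

```text
81 [0.59178932 0.27810812 0.2297198 ] ((593.1122436523438, 279.70233154296875), (28.8231258392334, 14.498835563659668), 89.15933990478516)
the job is handed in; nothing more can be done
None
```

The job is handed in at about 27 s: the hanger was hooked over the bare end and slid to within about 1 mm of the orange mark's centre. Green, yellow and blue were then pressed to their stops in that order, and red, the glue bottle, screwdriver and sanding block were left alone.

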